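# Fix a cassette printer's end-stop bracket with its quarter-turn thumbscrew

## Task

Slide the steel end-stop bracket on the printer's loading deck towards the cassettes until it is fully home, so that its slot lies over the nut in the deck. Then take the thumbscrew from its stand, put it through the bracket's slot and the nut beneath, feeling gently for the nut's slot, until its flange lies flat on the bracket, and lock it with a quarter turn. Never press the screw against the parts with more than 25 N, leave the other things on the bench alone, and let go.

Things in the scene. Friction and masses are not known exactly. Their poses are not given: they have to be found in the camera images.
- deck: fixed flat aluminium loading deck, 255 mm (x) by 130 mm (y), top face 26 mm above the bench. Origin on the bench, right under the middle of the nut channel. The bracket's way runs along deck x, from 135 mm on the -x side (free end), between rails at y = +-44 mm (9 mm high). Beyond x = +54 mm: pale green hopper with cassettes, up to 23 mm above the top face; keep out
- nut_channel (a point): middle of the nut channel, on the deck's top face. Flush in it, under the bracket, lies a steel nut strip 5 mm thick with a through slot 20 mm long (y), 9 mm wide (x), and 18 mm of space below. The nut is NOT measured: its slot's centre lies at x = 0 and anywhere from y = -16 to +16 mm of this point. It is tight and does not shift under light forces. Axes as the deck's
- bracket (a joint): travel of the bracket from home, m: 0 = home against its hard stop (its slot then exactly over the nut channel), grows towards the deck's -x, up to 0.075. Stiff to slide, about 3 N; it stays where left
- bracket_slot (a point): centre of the bracket's slot, at the top face of its 5 mm thick steel foot plate (31 mm above the bench); the plate reaches 56 mm to -x, 22 mm to +x and 40 mm to either side in y. The slot goes through, 53 mm long along y, 9 mm wide along x. Axes as the deck's
- fence_top (a point): middle of the top edge of the bracket's upright fence (pinch it from above, or push it): 8 mm thick (x), 62 mm wide (y), 30 mm above the foot plate, its top 61 mm above the bench, its middle 52 mm from the slot's centre towards -x. Small gussets, 16 mm high, at its outer ends on the +x side. Axes as the deck's
- screw_grip (a point): centre of the black grip bar of the steel thumbscrew: 10 mm thick (its x), 30 mm long (its y), 18 mm high (its z, up). Below it a neck 10 mm thick, then a flange 28 mm across and 4 mm thick, whose underside is 27 mm below this point, then a shank 7 mm thick. About 70 g
- screw_foot (a point): lowest point of the thumbscrew, 46 mm below the grip bar's centre: under its cross foot, a round bar 7 mm thick and 18 mm long, lying along the screw's y (parallel to the grip bar), with flat ends. The foot passes a slot only lengthwise. With the flange on the bracket the foot's top lies 2 mm below the nut; a quarter turn either way locks it there
- stand: fixed black block 64 x 64 x 40 mm with a round hole 21 mm wide, 26 mm deep, in which the thumbscrew stands upright, turned any way, its flange on the block's top; origin under its centre
- jar: bystander: white screw-top jar, 62 mm across, 75 mm high, origin under its centre; leave it
- bottle: bystander: amber bottle, 60 mm across, 100 mm high, origin under its centre; leave it
- slidebox: bystander: grey slide box, 85 x 100 x 34 mm, origin under its centre; leave it
Things that resemble listed ones, but are neither listed nor needed, are in the scene too. Of the things that look like the part that bears screw_grip, the largest one is meant.

How it is judged:
By the outcome, as a careful person would: the job done as asked, in the order asked, and still so for the second after the job is handed in, with the robot touching nothing.
It also fails if it takes over 72 s, if anything falls off the work surface, if the arm or the gripper's body presses on something with over 40 N, if the wrist force passes 120 N, or if a joint passes its speed limit or range.

## Robot

A 6-joint arm with a two-finger parallel gripper is mounted at the origin on the work surface. World frame = base frame: x ahead of the robot, y to its left, z up, the work surface at z = 0. Lengths are in m, angles in rad, forces in N, time in s.
With the tool pointing down it reaches from about 0.3 to 0.775 m from the base axis. Payload 14.6 kg.
Tool frame: the origin (TCP) lies at the very end of the fingers, on their centre line; the grasp point (between the pads) lies 19 mm behind it; x points along the fingers, y is the direction in which the jaws open and shut, and the axes are right-handed (so a half turn about x gives the same grasp; the last joint's range is limited). The gripper opens to 85 mm and grips with 20 to 120 N. Pads are 22 mm wide; open, the fingers measure 114 mm over their backs; the gripper's body (76 mm by 85 mm) begins 54 mm behind the grasp point. The pads swing forward as they close: fully open they stand 13 mm farther back than shut.
Start: joints at [1.109, 0.3, 1.521, -0, 1.321, -0.067], TCP at [0.212, 0.508, 0.231] pointing down, gripper open.
Joint ranges: [-3.03, 3.03], [-0.79, 2.21], [0.23, 2.52], [-1.04, 4.18], [0, 3.07], [-2.55, 2.55]. Speed limits (rad/s): [2.22, 2.22, 2.57, 3.14, 3.14, 3.14].

## Interface

Orientations are given as a rotation vector (axis times angle).
In Python, from rig import manip gives the robot as it stands.
- The arm moves only by the shell command python3 -m handwheel 'ROWS'. ROWS is JSON, a list of rows, each an object with "delta_pos": the shift along the tool's x, y, z in units of 25 mm (1.0 is 25 mm), a list of three; "spin": the turn about the tool's x in units of 6 degrees (1.0 is 6 degrees); "jaw": the opening, from -1 (shut) to 1 (fully open). In form: [{"delta_pos": [tx, ty, tz], "spin": spin, "jaw": jaw}, ...]. A call has 1 to 5 rows; each row is the pose to reach, as a shift and turn from the pose commanded when the call began, along the tool's axes at that moment; what a row does not reach only later rows make up. A row lasts 1/8 s, in which the tool goes at most 62.5 mm and 10.7 degrees, less where a joint would pass 70% of its speed; a pose out of reach is approached as far as the arm can. A call with a gripper value outside its range is refused whole. The fingers move at their own pace and stop on an object; the grip force is fixed at half the most. Time passes only in rows, so rows that repeat a pose let the fingers close. It gives the time, the measured TCP pose, the force and the opening at its end, in the units of the state.
- manip.read_state(): the state, without advancing time (a new reading comes with each control period).
- manip.snapshot(name): name is "scene" or "top" or "wrist"; returns the picture (384x512x3 uint8, blue, green, red); there is no depth.
- manip.camera_info(name): a dict with "fov_y" (degrees; the focal length in pixels is half the picture's height over the tangent of half this angle, whatever the lens; pixels are square), "cx", "cy" (the principal point, pixels), "distortion" ([k1, k2, p1, p2, k3] as OpenCV has them; the pictures are not rectified), "R" (3x3) and "t" (3): a world point X has camera coordinates R X + t. Camera axes: x right, y down, z forward; pixel columns grow to the right and rows downward; lengths in m; the calibration is good to about 2 mm. A picture is of the moment at which its call begins: read the wrist's pose just before it. camera_info takes no time and is no camera call; for the wrist camera it gives the pose at the moment of the call.
- manip.close_job(): hands the job in, once; it reports no verdict.
The state is a dict: "t": time; "joint_pos": joint angles; "joint_vel": joint speeds; "tau": joint torques, N m; "tcp_pos": TCP position; "tcp_rot": TCP orientation; "force": force on the tool from outside, world axes, zero at the start; "moment": the same for the moment, N m; "width": finger opening in m.
Only numpy, scipy, OpenCV 4.12 (cv2) and the standard library are available. Lean on these libraries where they do the work, as an engineer would, in place of code of your own. Each camera call takes 0.05 s, during which the arm holds its last target.

## Working session

There is one attempt and no reset: what is moved stays moved. The work goes in short steps, Python scripts to look and compute and a shell command to move; the robot and the scene stay as the last step left them, time stands still between calls to the robot, and variables do not carry over. Pictures are saved under pics/ and viewed, and the job is handed in when it is done.

```bash
ls; mkdir -p pics; python3 - <<'E'
from rig import manip
import cv2
s=manip.read_state();print(s)
for n in ["scene","top","wrist"]:
    im=manip.snapshot(n);cv2.imwrite(f"pics/{n}0.png",im)
    c=manip.camera_info(n);print(n,c)
E
```

```text
pics
{'t': 0.0, 'joint_pos': array([ 1.10940500e+00,  3.00461764e-01,  1.52162667e+00, -1.93364839e-05,
        1.32070935e+00, -6.66247880e-02]), 'joint_vel': array([-0.0010662 , -0.0002653 , -0.00112109, -0.00134172, -0.00058707,
       -0.0002879 ]), 'tau': array([ 1.19651057e-03, -5.43505704e+01, -3.61786616e+01, -2.46703735e-05,
        4.10126304e-03, -1.41847630e-05]), 'tcp_pos': array([0.21143221, 0.50746146, 0.23070716]), 'tcp_rot': array([ 0.30877077,  1.54881857, -0.31061574]), 'force': array([-0.00083118,  0.10600678, -0.29489845]), 'moment': array([-0.02918303,  0.02144567, -0.00497236]), 'width': 0.08558034991392172}
scene {'fov_y': 52.94783104213728, 'cx': 263.3019927736421, 'cy': 193.0566488448823, 'distortion': array([-0.01258621,  0.        ,  0.        ,  0.        ,  0.        ]), 'R': array([[ 3.60285787e-01,  9.32841969e-01,  1.14808128e-04],
       [ 6.49068351e-01, -2.50597257e-01, -7.18269650e-01],
       [-6.70003304e-01,  2.58856865e-01, -6.95764828e-01]]), 't': array([-0.1819823 , -0.34076819,  1.24026996])}
top {'fov_y': 42.224132562241785, 'cx': 260.7949756481814, 'cy': 197.31254236089939, 'distortion': array([-0.10467734,  0.        ,  0.        ,  0.        ,  0.        ]), 'R': array([[-0.0148794 , -0.9998725 , -0.00579567],
       [-0.99237237,  0.0154767 , -0.12230105],
       [ 0.12237515,  0.0039317 , -0.99247613]]), 't': array([-0.00801392,  0.5847493 ,  1.15430841])}
wrist {'fov_y': 70.8495986292158, 'cx': 253.74634743501986, 'cy': 191.23452178861524, 'distortion': array([-0.03115572,  0.        ,  0.        ,  0.        ,  0.        ]), 'R': array([[ 3.83269864e-01,  9.23636402e-01, -9.05117662e-05],
       [ 8.91621069e-01, -3.69959280e-01,  2.61040226e-01],
       [ 2.41072770e-01, -1.00129554e-01, -9.65327919e-01]]), 't': array([-0.54910053, -0.03474952,  0.37895949])}
```

View pics/scene0.png

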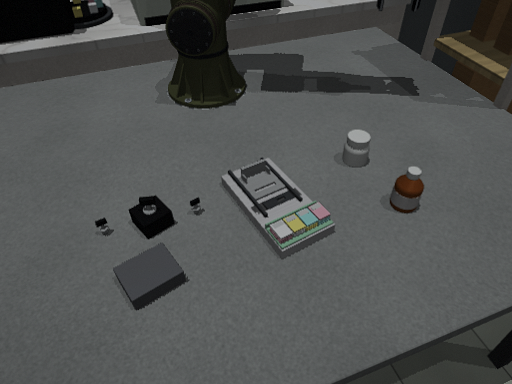

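View pics/top0.png

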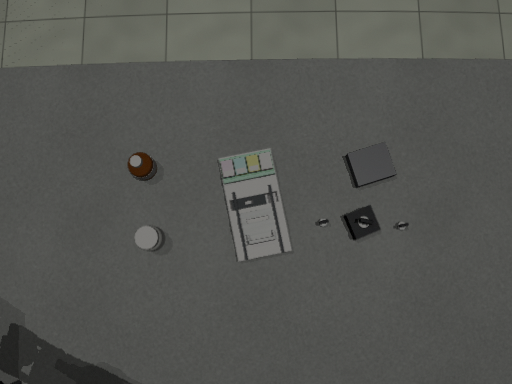

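View pics/wrist0.png

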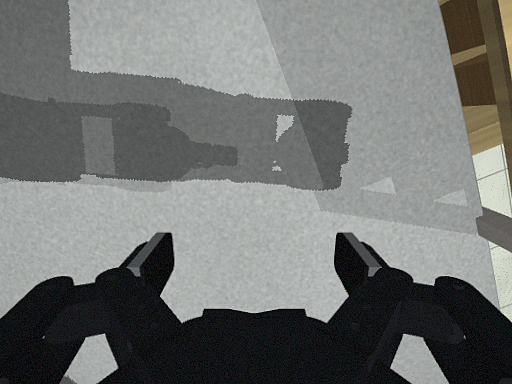

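Scene and top views show the deck near top px (255,205), with its hopper at (248,163). The stand with the screw is at (362,222), with small decoy screws at (322,222) and (401,225). Next I enlarge these regions.

```bash
cat > h.py <<'E'
import numpy as np, cv2
from rig import manip
def K(c):
    f=192/np.tan(np.radians(c['fov_y'])/2); return np.array([[f,0,c['cx']],[0,f,c['cy']],[0,0,1.]])
def px2w(c,uv,z):
    p=cv2.undistortPoints(np.array([[uv]],float),K(c),c['distortion'])[0,0]
    R=np.array(c['R']);t=np.array(c['t']);d=R.T@np.array([p[0],p[1],1]);o=-R.T@t
    return o+d*(z-o[2])/d[2]
def w2px(c,X):
    R=np.array(c['R']);r,_=cv2.Rodrigues(R)
    return cv2.projectPoints(np.atleast_2d(np.array(X,float)),r,np.array(c['t']),K(c),c['distortion'])[0][:,0]
def crop(im,x0,y0,w,h,s,name):
    o=cv2.resize(im[y0:y0+h,x0:x0+w],None,fx=s,fy=s,interpolation=cv2.INTER_CUBIC)
    cv2.imwrite('pics/'+name,o)
E
python3 - <<'E'
from h import *
im=cv2.imread('pics/top0.png')
crop(im,210,140,90,130,4.5,'topdeck.png'); crop(im,310,190,110,60,7,'topscrew.png')
im=cv2.imread('pics/scene0.png')
crop(im,85,180,130,70,6,'scscrew.png')
crop(im,210,150,130,110,5,'scdeck.png')
E
```

```text
(no output)
```

View pics/topdeck.png

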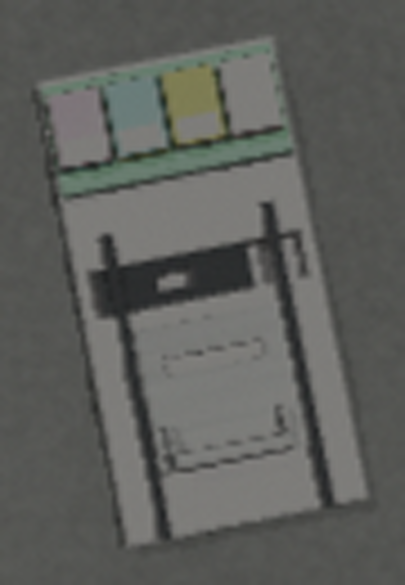

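View pics/topscrew.png

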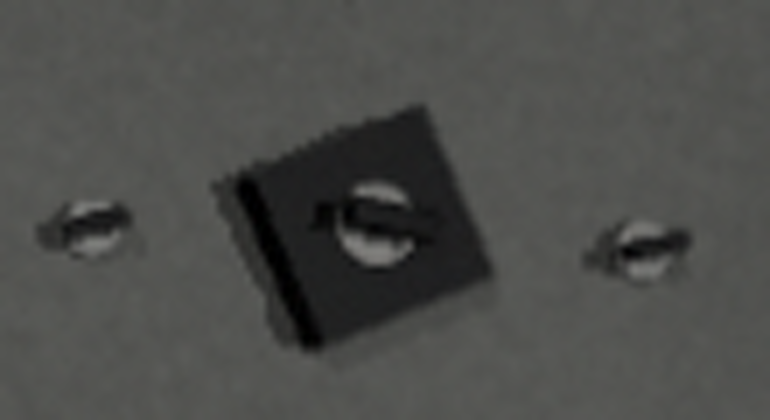

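View pics/scscrew.png

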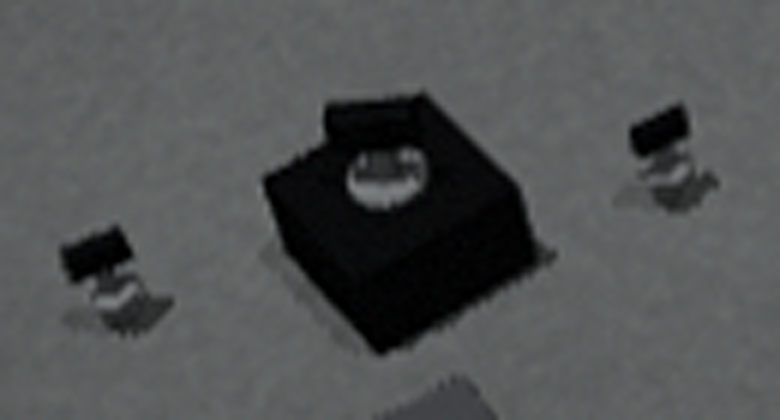

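View pics/scdeck.png

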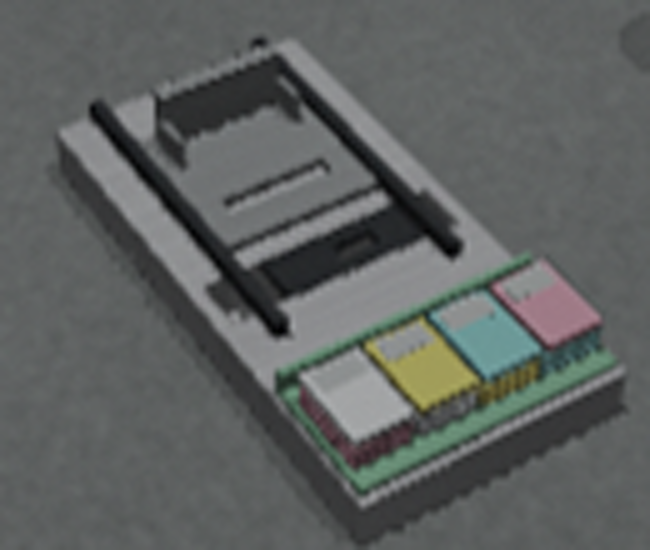

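```bash
python3 - <<'E'
from h import *
from scipy.optimize import least_squares
ct=manip.camera_info('top');cs=manip.camera_info('scene')
T=lambda x,y:(210+(x+.5)/4.5-.5,140+(y+.5)/4.5-.5)
S=lambda x,y:(210+(x+.5)/5-.5,150+(y+.5)/5-.5)
for p in [(125,546),(370,498),(38,85),(275,38)]: print('top',px2w(ct,T(*p),.026))
for p in [(58,135),(290,40),(623,370),(360,497)]: print('scene',px2w(cs,S(*p),.026))
obs=[(ct,T(125,546),-.135,.065),(ct,T(370,498),-.135,-.065),(cs,S(58,135),-.135,-.065),(cs,S(290,40),-.135,.065),(cs,S(623,370),.12,.065),(cs,S(360,497),.12,-.065)]
def w(p,x,y,z=.026): 
    c,s=np.cos(p[2]),np.sin(p[2]); return [p[0]+c*x-s*y,p[1]+s*x+c*y,z]
f=lambda p:np.concatenate([w2px(c,w(p,x,y))[0]-np.array(u) for c,u,x,y in obs])
r=least_squares(f,[.5,0,.2]);p=r.x;print('deck',p,r.fun.round(1))
def todeck(X): c,s=np.cos(p[2]),np.sin(p[2]);d=np.array(X[:2])-p[:2];return (np.array([[c,s],[-s,c]])@d*1000).round(1)
print('nut top',todeck(px2w(ct,T(173,281),.026)),'scene',todeck(px2w(cs,S(357,241),.026)))
print('slot top',todeck(px2w(ct,T(213,356),.031)),'scene',todeck(px2w(cs,S(277,186),.031)))
print('strip ends',todeck(px2w(ct,T(95,290),.026)),todeck(px2w(ct,T(300,255),.026)))
U=lambda x,y:(310+(x+.5)/7-.5,190+(y+.5)/7-.5);V=lambda x,y:(85+(x+.5)/6-.5,180+(y+.5)/6-.5)
for q in [(315,213),(437,230),(377,222)]: print('bar',px2w(ct,U(*q),.076))
print('flange',px2w(ct,U(377,225),.044),px2w(cs,V(387,178),.044))
print('barscene',px2w(cs,V(325,105),.076),px2w(cs,V(425,97),.076))
for q in [(425,105),(490,272),(240,180)]: print('stand',px2w(ct,U(*q),.04))
print('TCP cam', w2px(ct,manip.read_state()['tcp_pos']))
E
```

```text
top [0.43399653 0.04111738 0.026     ]
top [ 0.45735435 -0.08900993  0.026     ]
top [0.68287432 0.086038   0.026     ]
top [ 0.70675923 -0.0429645   0.026     ]
scene [ 0.46147385 -0.08740218  0.026     ]
scene [0.43526794 0.03820996 0.026     ]
scene [0.683218   0.08638715 0.026     ]
scene [ 0.7041774  -0.03921673  0.026     ]
deck [0.57768812 0.0011182  0.1872725 ] [ 0.5  0.4 -0.5  0.1 -0.7 -1.1  0.3 -0.7  0.5 -0.   0.1  1.5]
nut top [-0.5 13.2] scene [ 0.  13.4]
slot top [-44.7   0.3] scene [-43.6  -0.5]
strip ends [ 3.2 55.1] [ -0.5 -56.3]
bar [ 0.52353721 -0.23250149  0.076     ]
bar [ 0.51722021 -0.27279998  0.076     ]
bar [ 0.52021118 -0.25296046  0.076     ]
flange [ 0.52147329 -0.25940978  0.044     ] [ 0.52489924 -0.25911666  0.044     ]
barscene [ 0.51660184 -0.27178749  0.076     ] [ 0.52481412 -0.23993322  0.076     ]
stand [ 0.5624913  -0.27833379  0.04      ]
stand [ 0.5050741  -0.29834252  0.04      ]
stand [ 0.5378827  -0.21391998  0.04      ]
TCP cam [[  1.87364682 373.84620454]]
```

```bash
cat >> h.py <<'E'
from scipy.spatial.transform import Rotation as Ro
DECK=np.array([0.5777,0.0011,0.1873])
def d2w(x,y,z,p=DECK):
    c,s=np.cos(p[2]),np.sin(p[2]); return np.array([p[0]+c*x-s*y,p[1]+s*x+c*y,z])
def w2d(X,p=DECK):
    c,s=np.cos(p[2]),np.sin(p[2]);d=np.array(X[:2])-p[:2];return np.array([[c,s],[-s,c]])@d
def state():
    s=manip.read_state();R=Ro.from_rotvec(s['tcp_rot']).as_matrix();return s,R
def yaw(R): return np.arctan2(R[1,1],R[0,1])   # direction of the jaw axis (tool y)
def plan(x,y,z,jawyaw):
    s,R=state();d=R.T@(np.array([x,y,z])-s['tcp_pos'])/.025
    a=yaw(R);dy=(jawyaw-a+np.pi/2)%np.pi-np.pi/2
    j1=np.arctan2(y,x)-np.arctan2(s['tcp_pos'][1],s['tcp_pos'][0])
    print('delta',d.round(3),'spin',round(-np.degrees(dy)/6,3),'pred j6 change(-spin conv)',round(-dy+j1,2),'now j6',s['joint_pos'][5].round(2),'tool x',R[:,0].round(3))
E
python3 - <<'E'
from h import *
s,R=state();print(R.round(3),np.degrees(yaw(R)))
c=manip.camera_info('wrist');o=-c['R'].T@c['t'];print('cam in tool',R.T@(o-s['tcp_pos']),'\naxes in tool',(R.T@c['R'].T).round(3))
E
```

```text
[[-0.     0.385  0.923]
 [-0.001  0.923 -0.385]
 [-1.    -0.001 -0.   ]] 67.38013072358973
cam in tool [-0.14395697 -0.00090781 -0.06617914] 
axes in tool [[-0.001 -0.261  0.965]
 [ 1.     0.001  0.001]
 [-0.001  0.965  0.261]]
```

```bash
python3 - <<'E'
from h import *
plan(*d2w(0,0.005,.15),DECK[2]+np.pi/2)
E
```

```text
delta [  3.245 -12.895  21.204] spin -5.559 pred j6 change(-spin conv) -1.75 now j6 -0.07 tool x [-0.    -0.001 -1.   ]
```

```bash
python3 -m handwheel '[{"delta_pos":[0.6,-2.6,4.2],"spin":-1.1,"jaw":-1},{"delta_pos":[0.6,-5.2,8.5],"spin":-2.2,"jaw":-1},{"delta_pos":[0.6,-7.8,12.7],"spin":-3.3,"jaw":-1},{"delta_pos":[0.6,-10.3,17],"spin":-4.4,"jaw":-1},{"delta_pos":[1.5,-12.9,21.2],"spin":-5.56,"jaw":-1}]'; python3 - <<'E'
from h import *
plan(*d2w(0,0.005,.1),DECK[2]+np.pi/2)
E
```

```text
t: 0.78
tcp_pos: [0.3957, 0.2536, 0.2151]
tcp_rot: [-0.15, 1.565, 0.151]
force: [0.2, 0.9, -0.8]
width: -0.0004
delta [  4.606 -11.103   5.223] spin 0.04 pred j6 change(-spin conv) -0.56 now j6 -1.27 tool x [ 0.001  0.    -1.   ]
```

```bash
python3 -m handwheel '[{"delta_pos":[1,-2.2,1.1],"spin":0,"jaw":-1},{"delta_pos":[2,-4.4,2.2],"spin":0,"jaw":-1},{"delta_pos":[3,-6.6,3.3],"spin":0,"jaw":-1},{"delta_pos":[4,-8.9,4.3],"spin":0,"jaw":-1},{"delta_pos":[4.6,-11.1,5.2],"spin":0,"jaw":-1}]';  python3 - <<'E'
from h import *
plan(*d2w(0,0.005,.1),DECK[2]+np.pi/2)
E
```

```text
t: 1.4
tcp_pos: [0.5667, 0.0176, 0.1029]
tcp_rot: [-0.147, 1.567, 0.147]
force: [0.3, 1.3, 0.1]
width: 0.0
delta [ 0.116 -0.53   0.309] spin 0.002 pred j6 change(-spin conv) -0.02 now j6 -1.79 tool x [-0.001  0.    -1.   ]
```

```bash
python3 -m handwheel '[{"delta_pos":[0,0,0],"spin":0,"jaw":-1},{"delta_pos":[0,0,0],"spin":0,"jaw":-1}]';  python3 - <<'E'
from h import *
plan(*d2w(0,0.005,.1),DECK[2]+np.pi/2)
import pickle
c=manip.camera_info('wrist');im=manip.snapshot('wrist');cv2.imwrite('pics/w1.png',im);pickle.dump(c,open('w1.pkl','wb'))
E
```

```text
t: 1.65
tcp_pos: [0.5659, 0.0194, 0.1039]
tcp_rot: [-0.147, 1.566, 0.147]
force: [-0.7, -0.0, -0.2]
width: -0.0003
delta [ 0.156 -0.609  0.329] spin -0.002 pred j6 change(-spin conv) -0.02 now j6 -1.79 tool x [-0.001  0.    -1.   ]
```

View pics/w1.png

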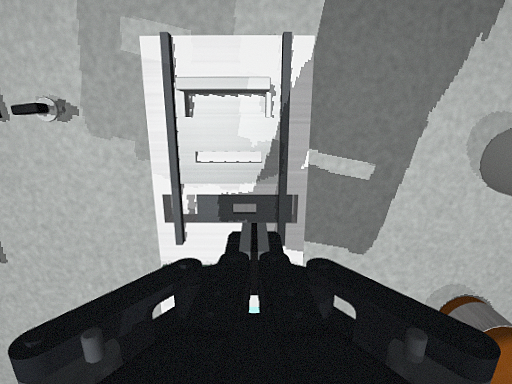

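```bash
python3 - <<'E'
from h import *
im=cv2.imread('pics/w1.png'); crop(im,130,20,200,240,2.5,'w1a.png'); crop(im,150,180,160,50,5,'w1b.png'); 
E
```

```text
(no output)
```

View pics/w1a.png

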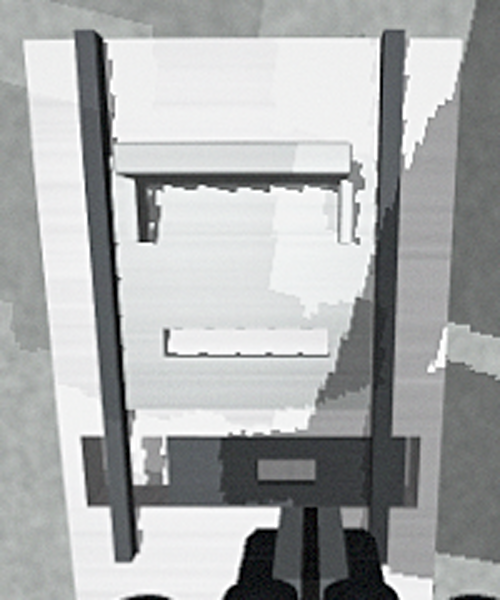

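View pics/w1b.png

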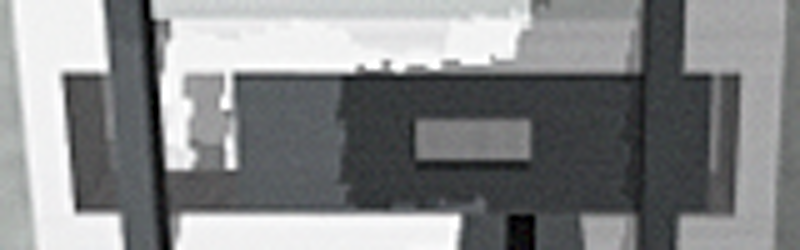

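```bash
python3 - <<'E'
from h import *
import pickle
c=pickle.load(open('w1.pkl','rb'))
A=lambda x,y:(130+(x+.5)/2.5-.5,20+(y+.5)/2.5-.5)
B=lambda x,y:(150+(x+.5)/5-.5,180+(y+.5)/5-.5)
pr=lambda n,uv,z:print(n,(w2d(px2w(c,uv,z))*1000).round(1))
pr('corner',A(22,38),.026);pr('corner',A(462,38),.026)
for q in [(62,73),(740,73),(75,212),(735,212)]: pr('chan',B(*q),.026)
for q in [(416,118),(530,118),(416,160),(530,160)]: pr('nut',B(*q),.026)
for q in [(163,328),(329,328),(163,356),(329,356)]: pr('bslot',A(*q),.031)
for q in [(113,143),(352,141),(115,172),(352,172)]: pr('fence',A(*q),.061)
pr('left edge',A(75,600),.026)
pr('railtops L',A(134,556),.035);pr('R',A(380,556),.035);pr('railT L',A(88,31),.035);pr('R',A(394,31),.035)
E
```

```text
corner [-135.7  -66.4]
corner [-135.4   64.9]
chan [-12.1 -58.8]
chan [-12.2  57.3]
chan [ 13.4 -58.8]
chan [13.2 57.6]
nut [-4.1  1.8]
nut [-4.1 21.4]
nut [3.6 1.6]
nut [ 3.5 21.5]
bslot [-49.6 -27.4]
bslot [-49.6  25.8]
bslot [-40.6 -27.9]
bslot [-40.6  25.9]
fence [-101.   -31.5]
fence [-101.4   30.5]
fence [-93.9 -31.4]
fence [-93.8  30.6]
left edge [ 50.5 -66.6]
railtops L [ 28.3 -41. ]
R [28.2 44. ]
railT L [-134.8  -43.7]
R [-134.6   43.6]
```

```bash
sed -i 's/^DECK=.*/DECK=np.array([0.57785,0.00035,0.1873])/' h.py; python3 - <<'E'
from h import *
s,R=state();print(w2d(s['tcp_pos']))
plan(*d2w(-.125,0,.104),DECK[2]+np.pi/2)
E
```

```text
[-0.0081424   0.02150907]
delta [ 0.013 -0.857 -4.675] spin 0.007 pred j6 change(-spin conv) -0.08 now j6 -1.79 tool x [-0.  0. -1.]
```

```bash
python3 -m handwheel '[{"delta_pos":[0,-0.4,-2.4],"spin":0,"jaw":-1},{"delta_pos":[0,-0.86,-4.7],"spin":0,"jaw":-1},{"delta_pos":[0,-0.86,-4.7],"spin":0,"jaw":-1},{"delta_pos":[1.3,-0.86,-4.7],"spin":0,"jaw":-1},{"delta_pos":[2.5,-0.86,-4.7],"spin":0,"jaw":-1}]';  python3 - <<'E'
from h import *
s,R=state();print(w2d(s['tcp_pos']),s['tcp_pos'][2],s['force'])
E
```

```text
t: 2.33
tcp_pos: [0.4556, -0.0228, 0.0418]
tcp_rot: [-0.149, 1.563, 0.148]
force: [0.4, -0.0, -0.6]
width: 0.0
[-1.24391195e-01 -1.32416781e-05] 0.04177208825009637 [ 0.42742918 -0.01736925 -0.55146784]
```

```bash
python3 -m handwheel '[{"delta_pos":[0,0,0.4],"spin":0,"jaw":-1},{"delta_pos":[0,0,0.8],"spin":0,"jaw":-1},{"delta_pos":[0,0,1.2],"spin":0,"jaw":-1},{"delta_pos":[0,0,1.6],"spin":0,"jaw":-1},{"delta_pos":[0,0,1.9],"spin":0,"jaw":-1}]';  python3 - <<'E'
from h import *
s,R=state();print(w2d(s['tcp_pos']),s['tcp_pos'][2],s['force'])
E
```

```text
t: 2.95
tcp_pos: [0.5024, -0.0148, 0.0422]
tcp_rot: [-0.148, 1.565, 0.147]
force: [-3.6, 0.3, 3.0]
width: -0.0001
[-0.0769754  -0.00083181] 0.0421646199810391 [-3.55646017  0.2660169   3.00918285]
```

```bash
python3 -m handwheel '[{"delta_pos":[0,0,0.12],"spin":0,"jaw":-1},{"delta_pos":[0,0,0.2],"spin":0,"jaw":-1},{"delta_pos":[0,0,0.28],"spin":0,"jaw":-1},{"delta_pos":[0,0,0.28],"spin":0,"jaw":-1}]';  python3 - <<'E'
from h import *
s,R=state();print(w2d(s['tcp_pos']),s['tcp_pos'][2],s['force'])
E
```

```text
t: 3.45
tcp_pos: [0.5085, -0.0136, 0.0416]
tcp_rot: [-0.147, 1.565, 0.147]
force: [-0.1, -0.1, -0.5]
width: -0.0003
[-0.07078278 -0.00081664] 0.041634794659818446 [-0.12835945 -0.14988732 -0.45217942]
```

```bash
python3 -m handwheel '[{"delta_pos":[0,0,0.08],"spin":0,"jaw":-1},{"delta_pos":[0,0,0.16],"spin":0,"jaw":-1},{"delta_pos":[0,0,0.2],"spin":0,"jaw":-1}]'; python3 -m handwheel '[{"delta_pos":[0,0,0.04],"spin":0,"jaw":-1},{"delta_pos":[0,0,0.04],"spin":0,"jaw":-1}]';python3 -m handwheel '[{"delta_pos":[0,0,0.04],"spin":0,"jaw":-1},{"delta_pos":[0,0,0.04],"spin":0,"jaw":-1}]'; python3 - <<'E'
from h import *
s,R=state();print(w2d(s['tcp_pos']),s['tcp_pos'][2],s['force'])
E
```

```text
t: 3.82
tcp_pos: [0.5129, -0.0127, 0.0416]
tcp_rot: [-0.147, 1.567, 0.147]
force: [-9.4, -3.9, 8.1]
width: 0.0002
t: 4.08
tcp_pos: [0.5129, -0.0127, 0.0416]
tcp_rot: [-0.147, 1.569, 0.147]
force: [-14.1, -5.5, 11.1]
width: -0.0002
t: 4.32
tcp_pos: [0.5129, -0.0127, 0.0415]
tcp_rot: [-0.147, 1.572, 0.147]
force: [-24.1, -6.3, 17.7]
width: -0.0003
[-0.06619932 -0.00072218] 0.04150840931920019 [-24.11403468  -6.30190289  17.73612192]
```

```bash
python3 -m handwheel '[{"delta_pos":[0,0,-0.4],"spin":0,"jaw":-1},{"delta_pos":[-2,0,-0.4],"spin":0,"jaw":-1},{"delta_pos":[-3.2,0,-0.4],"spin":0,"jaw":-1}]'; python3 - <<'E'
from h import *
s,R=state();print(w2d(s['tcp_pos']),s['tcp_pos'][2],s['force'])
plan(.521,-.27,.13,np.radians(-10))
im=manip.snapshot('top');crop(im,210,140,90,130,4.5,'topdeck2.png')
E
```

```text
t: 4.7
tcp_pos: [0.5058, -0.0141, 0.1236]
tcp_rot: [-0.147, 1.563, 0.147]
force: [0.5, -0.1, -0.6]
width: -0.0002
[-0.07351484 -0.00078702] 0.12355478084532193 [ 0.50252194 -0.05663105 -0.61342617]
delta [ -0.257 -10.17   -1.308] spin -11.543 pred j6 change(-spin conv) -1.66 now j6 -1.86 tool x [ 0.002  0.    -1.   ]
```

View pics/topdeck2.png

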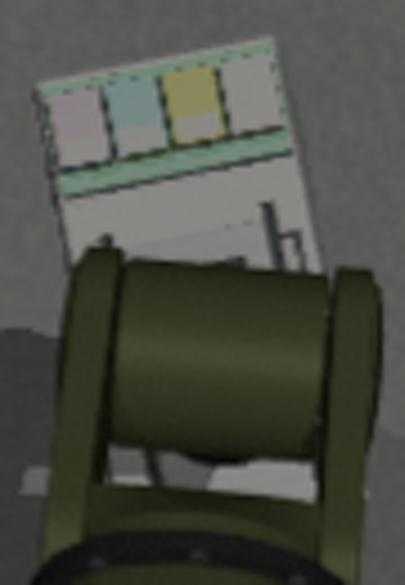

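The plate now covers the channel, with its front edge at about (190,240) in the crop. The force rose sharply at the stop, so the bracket is home. Next: the screw.

```bash
python3 -m handwheel '[{"delta_pos":[-0.4,-2,-0.3],"spin":1.7,"jaw":1},{"delta_pos":[-0.4,-4,-0.5],"spin":3.4,"jaw":1},{"delta_pos":[-0.4,-6,-0.8],"spin":5.1,"jaw":1},{"delta_pos":[-0.4,-8.2,-1],"spin":6.8,"jaw":1},{"delta_pos":[-0.26,-10.2,-1.3],"spin":8.5,"jaw":1}]'; python3 - <<'E'
from h import *
plan(.521,-.27,.13,np.radians(-10))
E
```

```text
t: 5.38
tcp_pos: [0.5211, -0.2727, 0.1281]
tcp_rot: [0.554, 1.497, -0.554]
force: [0.3, 1.0, 0.7]
width: 0.0853
delta [-0.074  0.079 -0.073] spin 9.9 pred j6 change(-spin conv) 1.04 now j6 -1.41 tool x [ 0.001 -0.001 -1.   ]
```

```bash
python3 -m handwheel '[{"delta_pos":[0,0,0],"spin":1.75,"jaw":1},{"delta_pos":[0,0,0],"spin":3.5,"jaw":1},{"delta_pos":[0,0,0],"spin":5.25,"jaw":1},{"delta_pos":[0,0,0],"spin":7,"jaw":1},{"delta_pos":[0,0,0],"spin":8.7,"jaw":1}]'; python3 -m handwheel '[{"delta_pos":[0,0,0],"spin":1.2,"jaw":1},{"delta_pos":[0,0,0],"spin":1.2,"jaw":1}]'; python3 - <<'E'
from h import *
import pickle
plan(.521,-.27,.13,np.radians(-10))
c=manip.camera_info('wrist');im=manip.snapshot('wrist');cv2.imwrite('pics/w2.png',im);pickle.dump(c,open('w2.pkl','wb'))
crop(im,180,150,160,130,5,'w2a.png')
E
```

```text
t: 6.0
tcp_pos: [0.521, -0.2707, 0.1279]
tcp_rot: [1.245, 1.185, -1.245]
force: [-0.4, 0.5, 0.7]
width: 0.0856
t: 6.25
tcp_pos: [0.521, -0.2707, 0.1279]
tcp_rot: [1.332, 1.125, -1.331]
force: [-0.6, -0.9, -0.4]
width: 0.0851
delta [-0.083 -0.003 -0.027] spin 0.065 pred j6 change(-spin conv) 0.01 now j6 -0.37 tool x [ 0. -0. -1.]
```

View pics/w2.png

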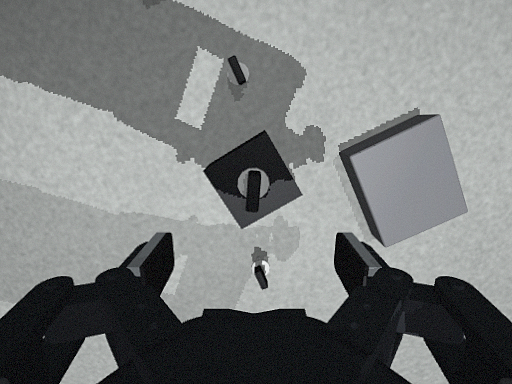

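View pics/w2a.png

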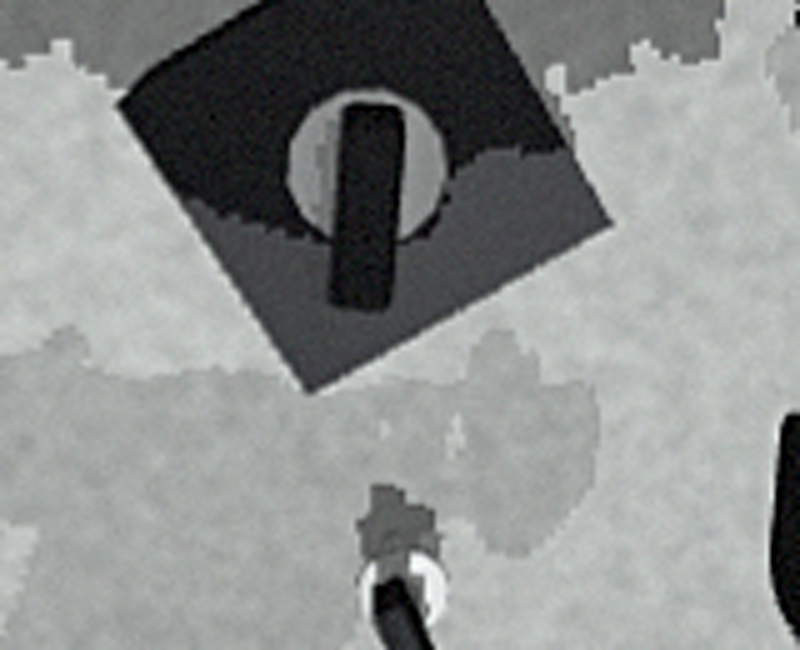

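```bash
python3 - <<'E'
from h import *
import pickle
c=pickle.load(open('w2.pkl','rb'))
B=lambda x,y:(180+(x+.5)/5-.5,150+(y+.5)/5-.5)
P={q:px2w(c,B(*q),.076) for q in [(345,104),(405,106),(330,306),(390,311),(343,120),(403,122)]}
for q in P: print(q,(P[q]*1000).round(1))
n=(P[(330,306)]+P[(390,311)])/2; f=(P[(345,104)]+P[(405,106)])/2; d=f-n;print('len',np.linalg.norm(d),'yaw',np.degrees(np.arctan2(d[1],d[0]))-90)
u=d/np.linalg.norm(d);print('centre from near end',n+u*.015)
fl=[px2w(c,B(*q),.044) for q in [(287,167),(448,167),(367,88),(367,245)]]
print('flange',(np.array(fl)*1000).round(1), 'c',(fl[0]+fl[1])[:1]/2,(fl[2]+fl[3])[1]/2)
for q in [(610,222),(310,392),(122,103)]: print('stand',px2w(c,B(*q),.04))
E
```

```text
(345, 104) [ 521.7 -242.2   76. ]
(405, 106) [ 530.4 -243.9   76. ]
(330, 306) [ 514.1 -272.8   76. ]
(390, 311) [ 523.  -275.1   76. ]
(343, 120) [ 521.  -244.5   76. ]
(403, 122) [ 529.7 -246.2   76. ]
len 0.03177840252809751 yaw -13.6279619058772
centre from near end [ 0.52209115 -0.25934503  0.076     ]
flange [[ 508.3 -257.3   44. ]
 [ 535.8 -261.9   44. ]
 [ 524.3 -245.9   44. ]
 [ 519.6 -273.5   44. ]] c [0.52205009] -0.2597138832083073
stand [ 0.56293227 -0.27765274  0.04      ]
stand [ 0.50429747 -0.30092911  0.04      ]
stand [ 0.48153024 -0.24212623  0.04      ]
```

```bash
python3 - <<'E'
from h import *
plan(.522,-.2595,.05,np.radians(-13.6))
E
```

```text
delta [ 3.119 -0.035 -0.448] spin 0.684 pred j6 change(-spin conv) 0.09 now j6 -0.38 tool x [ 0. -0. -1.]
```

```bash
python3 -m handwheel '[{"delta_pos":[0,-0.04,-0.45],"spin":0.68,"jaw":0},{"delta_pos":[1,-0.04,-0.45],"spin":0.68,"jaw":0},{"delta_pos":[2,-0.04,-0.45],"spin":0.68,"jaw":0},{"delta_pos":[2.8,-0.04,-0.45],"spin":0.68,"jaw":0},{"delta_pos":[3.12,-0.04,-0.45],"spin":0.68,"jaw":0}]'; python3 -m handwheel '[{"delta_pos":[0,0,0],"spin":0,"jaw":-0.4},{"delta_pos":[0,0,0],"spin":0,"jaw":-0.6}]';python3 - <<'E'
from h import *
s,R=state();plan(.522,-.2595,.05,np.radians(-13.6));print(s['force'])
im=manip.snapshot('wrist');crop(im,130,130,240,150,3.3,'w3.png')
E
```

```text
t: 6.92
tcp_pos: [0.5214, -0.2592, 0.049]
tcp_rot: [1.382, 1.089, -1.383]
force: [0.6, 0.2, -0.1]
width: 0.0431
t: 7.18
tcp_pos: [0.5222, -0.2597, 0.051]
tcp_rot: [1.383, 1.085, -1.382]
force: [0.4, 0.3, 1.0]
width: 0.0173
delta [ 0.041 -0.01  -0.005] spin -0.017 pred j6 change(-spin conv) -0.0 now j6 -0.29 tool x [ 0.001 -0.001 -1.   ]
[0.41261509 0.31125299 1.03645895]
```

View pics/w3.png

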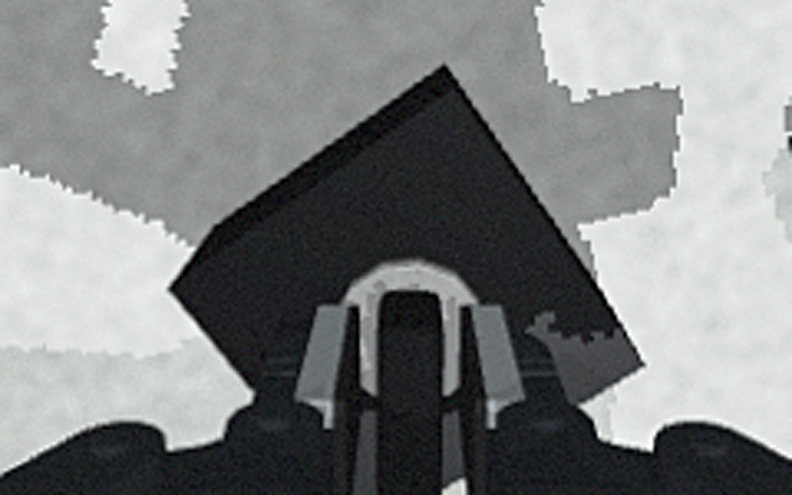

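The bar (crop column about 410) sits centred between the pads (345 and 480) and parallel to them. Closing now, then lifting.

```bash
python3 -m handwheel '[{"delta_pos":[0,0,0],"spin":0,"jaw":-1},{"delta_pos":[0,0,0],"spin":0,"jaw":-1},{"delta_pos":[0,0,0],"spin":0,"jaw":-1},{"delta_pos":[0,0,0],"spin":0,"jaw":-1}]'; python3 -m handwheel '[{"delta_pos":[-0.5,0,0],"spin":0,"jaw":-1},{"delta_pos":[-2,0,0],"spin":0,"jaw":-1},{"delta_pos":[-3,0,0],"spin":0,"jaw":-1},{"delta_pos":[-3,0,0],"spin":0,"jaw":-1},{"delta_pos":[-3,0,0],"spin":0,"jaw":-1}]';python3 - <<'E'
from h import *
s,R=state();print(s['force'],s['moment'],s['tcp_pos'],np.degrees(yaw(R)))
plan(*d2w(0,.0124,.13),DECK[2])
import pickle
c=manip.camera_info('wrist');im=manip.snapshot('wrist');crop(im,130,130,240,150,3.3,'w4.png');
im=manip.snapshot('scene');crop(im,60,120,200,140,4,'s4.png');
E
```

```text
t: 7.72
tcp_pos: [0.5222, -0.2597, 0.051]
tcp_rot: [1.384, 1.085, -1.383]
force: [-0.3, 0.3, 6.0]
width: 0.0091
t: 8.35
tcp_pos: [0.5214, -0.2593, 0.1243]
tcp_rot: [1.383, 1.087, -1.384]
force: [0.0, 0.4, -0.6]
width: 0.0091
[ 0.03712231  0.43225599 -0.55527152] [-0.02349791  0.05522143 -0.05962927] [ 0.52141397 -0.25926848  0.12432588] -13.737751391894935
delta [ -0.223  -0.479 -11.075] spin -4.078 pred j6 change(-spin conv) 0.06 now j6 -0.28 tool x [-0.001  0.001 -1.   ]
```

View pics/w4.png

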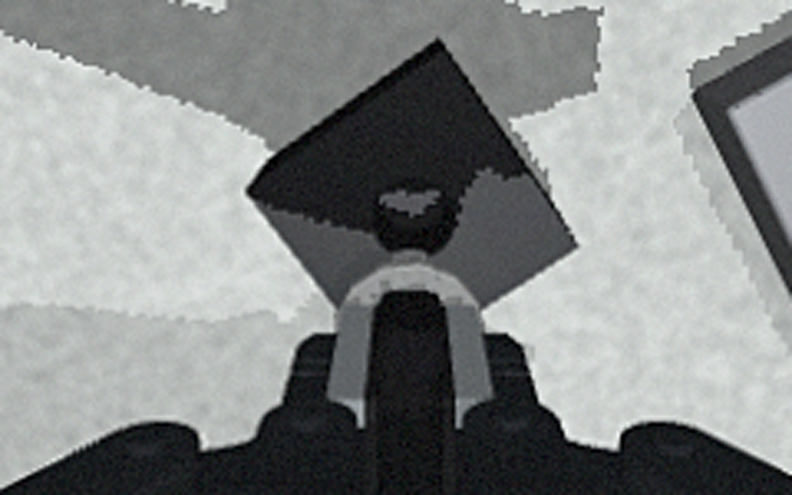

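View pics/s4.png

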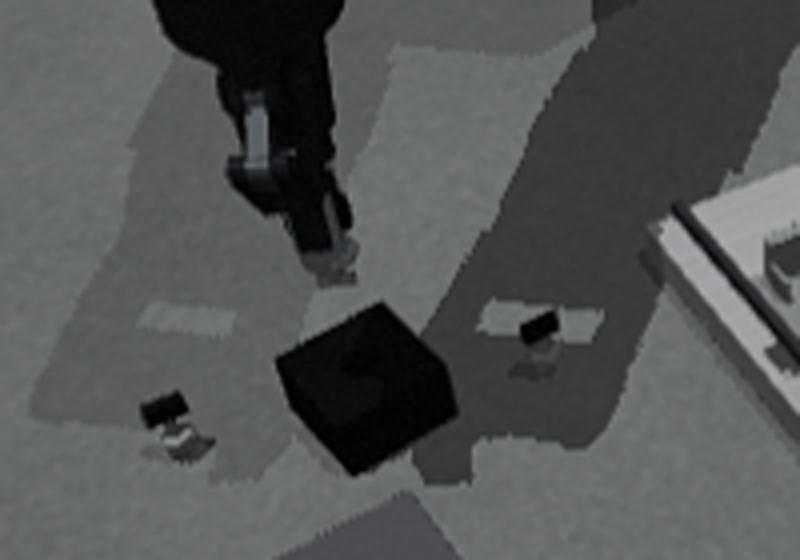

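Screw is held by its bar and clear of the stand, with the flange visible under the pads. Next I carry it near the slot and look.

```bash
python3 -m handwheel '[{"delta_pos":[0,-0.1,-2.4],"spin":-1,"jaw":-1},{"delta_pos":[0,-0.2,-4.8],"spin":-2,"jaw":-1},{"delta_pos":[0,-0.3,-7.2],"spin":-3,"jaw":-1},{"delta_pos":[0,-0.5,-9,"x"],"spin":-4.08,"jaw":-1}]' | tail -3; python3 -m handwheel '[{"delta_pos":[0,-0.1,-2.4],"spin":-1,"jaw":-1},{"delta_pos":[0,-0.2,-4.8],"spin":-2,"jaw":-1},{"delta_pos":[0,-0.3,-7.2],"spin":-3,"jaw":-1},{"delta_pos":[0,-0.45,-9.6],"spin":-4.08,"jaw":-1},{"delta_pos":[0,-0.45,-9.6],"spin":-4.08,"jaw":-1}]'; python3 - <<'E'
from h import *
plan(*d2w(0,-.02,.105),DECK[2])
E
```

```text
t: 9.07
tcp_pos: [0.5678, -0.0201, 0.1242]
tcp_rot: [1.065, 1.296, -1.066]
force: [-0.9, 0.0, -1.1]
width: 0.0086
delta [0.767 0.547 0.077] spin 0.06 pred j6 change(-spin conv) 0.01 now j6 -0.29 tool x [-0.001  0.    -1.   ]invalid input at $[3].delta_pos: expected 3 numbers
```

```bash
python3 -m handwheel '[{"delta_pos":[0.4,0.55,0.08],"spin":0.04,"jaw":-1},{"delta_pos":[0.75,0.55,0.08],"spin":0.04,"jaw":-1},{"delta_pos":[0.75,0.55,0.08],"spin":0.04,"jaw":-1},{"delta_pos":[0.75,0.55,0.08],"spin":0.04,"jaw":-1}]'; python3 - <<'E'
from h import *
import pickle
plan(*d2w(0,-.02,.105),DECK[2])
s,R=state();print(w2d(s['tcp_pos']))
c=manip.camera_info('wrist');im=manip.snapshot('wrist');pickle.dump(c,open('w5.pkl','wb'));cv2.imwrite('pics/w5f.png',im)
crop(im,150,110,200,150,4,'w5.png')
E
```

```text
t: 9.57
tcp_pos: [0.5815, -0.0235, 0.1065]
tcp_rot: [1.074, 1.29, -1.074]
force: [-0.4, -0.1, -0.5]
width: 0.0085
delta [ 0.06   0.033 -0.164] spin -0.044 pred j6 change(-spin conv) 0.0 now j6 -0.29 tool x [-0. -0. -1.]
[-0.00083447 -0.024089  ]
```

View pics/w5.png

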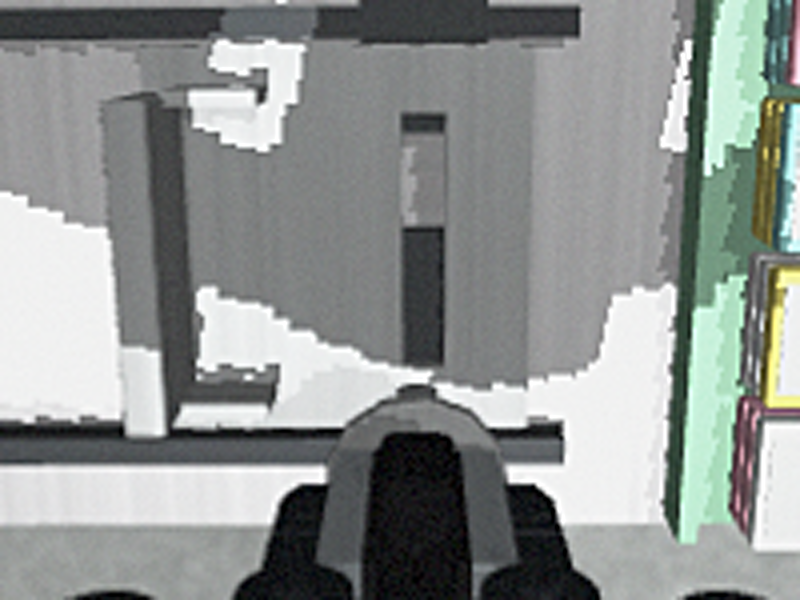

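```bash
python3 - <<'E'
from h import *
import pickle
c=pickle.load(open('w5.pkl','rb'))
B=lambda x,y:(150+(x+.5)/4-.5,110+(y+.5)/4-.5)
pr=lambda n,uv,z:print(n,z,(w2d(px2w(c,uv,z))*1000).round(1))
print('cam',w2d(-c['R'].T@c['t']))
for q in [(402,113),(446,113),(402,365),(446,365)]: pr('slot',B(*q),.031)
for q in [(424,132),(424,227)]: pr('nut',B(*q),.026);pr('nut',B(*q),.021)
pr('fence',B(103,100),.061);pr('fence',B(150,95),.061);pr('plate front',B(528,240),.031)
pr('foot',B(417,386),.0765)
im=cv2.imread('pics/w5f.png');crop(im,225,130,60,80,9,'w5n.png')
E
```

```text
cam [-0.00102713  0.04131614]
slot 0.031 [-4.1 26.3]
slot 0.031 [ 4.7 26.2]
slot 0.031 [ -4.4 -26.5]
slot 0.031 [  4.9 -26.5]
nut 0.026 [ 0.4 22.1]
nut 0.021 [ 0.4 21.6]
nut 0.026 [0.3 2.3]
nut 0.021 [0.4 1.4]
fence 0.061 [-55.3  30.8]
fence 0.061 [-47.1  31.6]
plate front 0.031 [21.8  0.4]
foot 0.0765 [ -1.2 -16.1]
```

View pics/w5n.png

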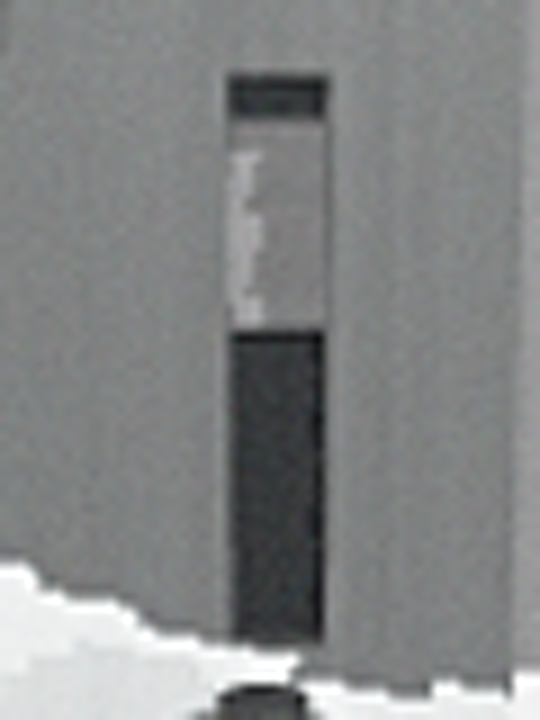

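```bash
python3 - <<'E'
from h import *
import pickle
im=cv2.imread('pics/w5f.png');crop(im,215,195,80,60,10,'w5s.png')
c=pickle.load(open('w5.pkl','rb'))
T=np.array([-.00083,-.0241,.1065])
# predicted pixels for nominal screw (centre at TCP)
def P(x,y,z): return ((w2px(c,d2w(T[0]+x,T[1]+y,T[2]+z))[0]-[215,195])*10+4.5).round(0)
print('foot end bottom',P(0,.009,-.030),'L',P(-.0035,.009,-.0265),P(.0035,.009,-.0265))
print('flange far top',P(0,.014,-.007),'bot',P(0,.014,-.011),'L/R',P(-.014,0,-.007),P(.014,0,-.007))
print('bar top end',P(0,.015,.025),'bottom end',P(0,.015,.007),P(-.005,.015,.025),P(.005,.015,.025))
E
```

```text
foot end bottom [399. 101.] L [346. 118.] [451. 117.]
flange far top [399. 141.] bot [399. 119.] L/R [168. 361.] [632. 360.]
bar top end [401. 339.] bottom end [400. 207.] [295. 339.] [506. 338.]
```

View pics/w5s.png

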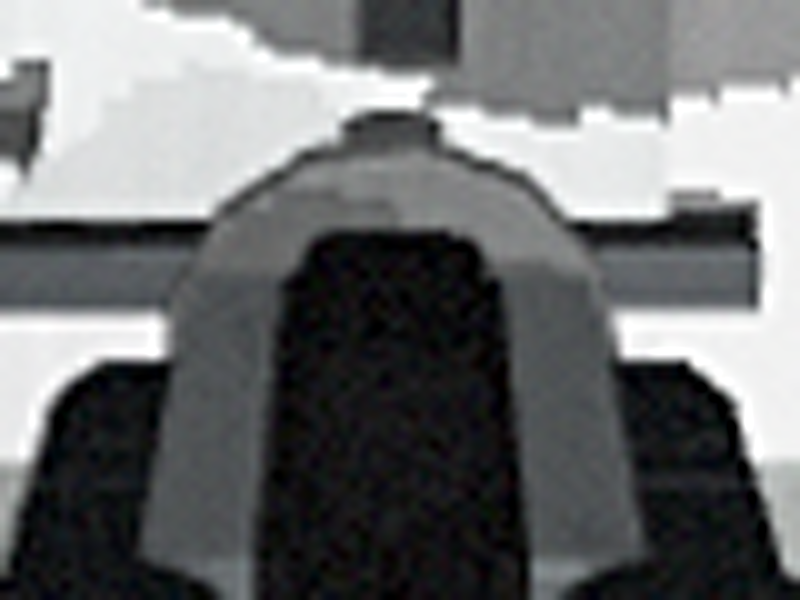

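```bash
python3 - <<'E'
from h import *
plan(*d2w(.0007,.0132,.068),DECK[2])
E
```

```text
delta [ 1.548  0.049 -1.49 ] spin -0.043 pred j6 change(-spin conv) 0.06 now j6 -0.29 tool x [ 0. -0. -1.]
```

```bash
python3 -m handwheel '[{"delta_pos":[0,0.05,-0.8],"spin":-0.04,"jaw":-1},{"delta_pos":[0,0.05,-1.49],"spin":-0.04,"jaw":-1},{"delta_pos":[0.8,0.05,-1.49],"spin":-0.04,"jaw":-1},{"delta_pos":[1.5,0.05,-1.49],"spin":-0.04,"jaw":-1},{"delta_pos":[1.5,0.05,-1.49],"spin":-0.04,"jaw":-1}]';python3 -m handwheel '[{"delta_pos":[0,0,0],"spin":0,"jaw":-1}]'; python3 - <<'E'
from h import *
import pickle
plan(*d2w(.0007,.0132,.068),DECK[2])
s,R=state();print(w2d(s['tcp_pos']))
c=manip.camera_info('wrist');im=manip.snapshot('wrist');pickle.dump(c,open('w6.pkl','wb'));cv2.imwrite('pics/w6f.png',im)
crop(im,190,130,130,110,6,'w6.png')
T=np.r_[w2d(s['tcp_pos']),s['tcp_pos'][2]]
def P(x,y,z): return ((w2px(c,d2w(T[0]+x,T[1]+y,T[2]+z))[0]-[190,130])*6+2.5).round(0)
print('foot end bottom',P(0,.009,-.030))
def Q(x,y,z): return ((w2px(c,d2w(x,y,z))[0]-[190,130])*6+2.5).round(0)
print('slot end',Q(.0003,.0263,.031),'nut end',Q(.0003,.022,.026),Q(.0003,.002,.026))
E
```

```text
t: 10.25
tcp_pos: [0.5754, 0.0142, 0.0675]
tcp_rot: [1.069, 1.294, -1.071]
force: [-0.1, 0.0, -0.5]
width: 0.0089
t: 10.38
tcp_pos: [0.5765, 0.0138, 0.0694]
tcp_rot: [1.07, 1.292, -1.07]
force: [0.1, -1.2, -0.9]
width: 0.0092
delta [ 0.055 -0.018  0.012] spin 0.001 pred j6 change(-spin conv) -0.0 now j6 -0.23 tool x [ 0.001 -0.    -1.   ]
[0.0011447 0.0135048]
foot end bottom [389. 450.]
slot end [382. 398.] nut end [382. 420.] [382. 575.]
```

View pics/w6.png

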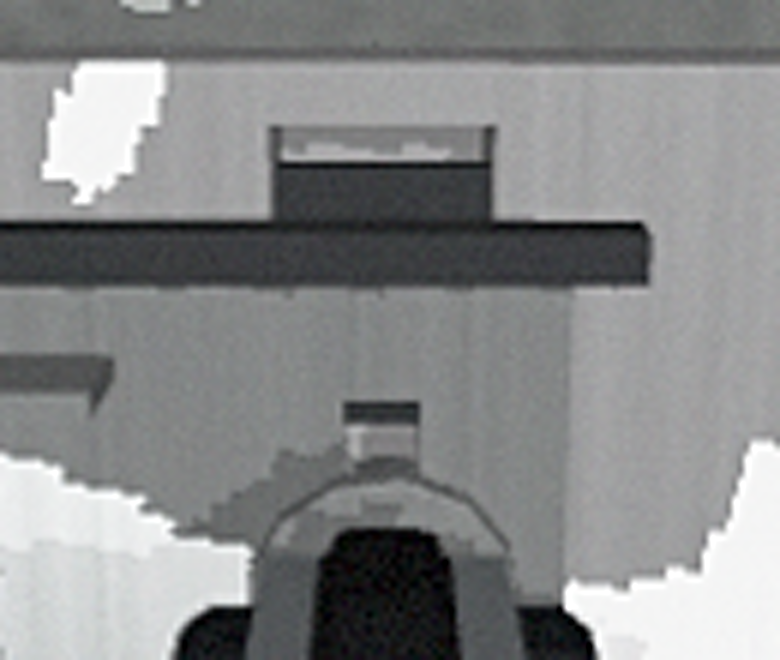

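```bash
python3 -m handwheel '[{"delta_pos":[0,-0.018,0.024],"spin":0,"jaw":-1},{"delta_pos":[0.26,-0.018,0.024],"spin":0,"jaw":-1},{"delta_pos":[0.26,-0.018,0.024],"spin":0,"jaw":-1}]';python3 - <<'E'
from h import *
s,R=state();print(w2d(s['tcp_pos']),s['tcp_pos'][2],s['force'],s['moment'])
E
python3 -m handwheel '[{"delta_pos":[0.05,0,0],"spin":0,"jaw":-1},{"delta_pos":[0.1,0,0],"spin":0,"jaw":-1}]'
python3 - <<'E'
from h import *
s,R=state();print(w2d(s['tcp_pos']),s['tcp_pos'][2],s['force'],s['moment'])
E
```

```text
t: 10.8
tcp_pos: [0.5755, 0.0131, 0.0618]
tcp_rot: [1.07, 1.293, -1.071]
force: [0.1, 0.4, -1.8]
width: 0.0086
[0.00010186 0.01292758] 0.06178858024940043 [ 0.09451945  0.39247086 -1.81270615] [-0.04258025 -0.01692025  0.02986923]
t: 11.05
tcp_pos: [0.5759, 0.0131, 0.0598]
tcp_rot: [1.07, 1.292, -1.07]
force: [0.2, -0.2, -0.7]
width: 0.0087
[0.0004652  0.01290897] 0.05984913360159605 [ 0.16773198 -0.15930253 -0.73313286] [0.04029264 0.00160224 0.03612622]
```

```bash
for i in 1; do python3 -m handwheel '[{"delta_pos":[0.04,0,0],"spin":0,"jaw":-1},{"delta_pos":[0.08,0,0],"spin":0,"jaw":-1}]'; done
python3 -m handwheel '[{"delta_pos":[0.04,0,0],"spin":0,"jaw":-1},{"delta_pos":[0.06,0,0],"spin":0,"jaw":-1}]'
python3 - <<'E'
from h import *
s,R=state();print(w2d(s['tcp_pos']),s['tcp_pos'][2],s['force'],s['moment'])
E
```

```text
t: 11.3
tcp_pos: [0.5759, 0.0131, 0.0578]
tcp_rot: [1.07, 1.292, -1.07]
force: [-0.1, 0.0, -1.1]
width: 0.0087
t: 11.55
tcp_pos: [0.5758, 0.0131, 0.0563]
tcp_rot: [1.07, 1.292, -1.07]
force: [-0.6, 0.8, -1.1]
width: 0.0093
[0.00040558 0.01290337] 0.05629302169518419 [-0.55261041  0.8254775  -1.13184627] [-0.00882966 -0.02096647 -0.0255075 ]
```

In the bracket's slot with no force. Continuing gently to the nut.

```bash
python3 -m handwheel '[{"delta_pos":[0.03,0,0],"spin":0,"jaw":-1},{"delta_pos":[0.05,0,0],"spin":0,"jaw":-1}]'
python3 -m handwheel '[{"delta_pos":[0.03,0,0],"spin":0,"jaw":-1},{"delta_pos":[0.03,0,0],"spin":0,"jaw":-1}]'
python3 - <<'E'
from h import *
s,R=state();print(w2d(s['tcp_pos']),s['tcp_pos'][2],s['force'],s['moment'])
E
```

```text
t: 11.8
tcp_pos: [0.5758, 0.0131, 0.0551]
tcp_rot: [1.07, 1.292, -1.07]
force: [-0.5, 0.1, -0.6]
width: 0.0085
t: 12.05
tcp_pos: [0.5758, 0.0131, 0.0543]
tcp_rot: [1.07, 1.292, -1.07]
force: [0.4, -0.9, -0.9]
width: 0.0091
[0.00039687 0.0128897 ] 0.054325416257126696 [ 0.44633144 -0.89968695 -0.88851298] [-0.01662761 -0.10815327 -0.00487122]
```

```bash
python3 -m handwheel '[{"delta_pos":[0.04,0,0],"spin":0,"jaw":-1},{"delta_pos":[0.08,0,0],"spin":0,"jaw":-1}]'
python3 -m handwheel '[{"delta_pos":[0.04,0,0],"spin":0,"jaw":-1},{"delta_pos":[0.08,0,0],"spin":0,"jaw":-1}]'
python3 -m handwheel '[{"delta_pos":[0.04,0,0],"spin":0,"jaw":-1},{"delta_pos":[0.08,0,0],"spin":0,"jaw":-1}]'
python3 - <<'E'
from h import *
s,R=state();print(w2d(s['tcp_pos']),s['tcp_pos'][2],s['force'],s['moment'])
E
```

```text
t: 12.3
tcp_pos: [0.5759, 0.0131, 0.0523]
tcp_rot: [1.07, 1.292, -1.07]
force: [0.5, 0.3, -0.9]
width: 0.0087
t: 12.55
tcp_pos: [0.5759, 0.0131, 0.0503]
tcp_rot: [1.07, 1.292, -1.07]
force: [-0.7, -0.5, -1.2]
width: 0.009
t: 12.8
tcp_pos: [0.5759, 0.0131, 0.0483]
tcp_rot: [1.07, 1.292, -1.07]
force: [0.0, 0.0, -0.5]
width: 0.0089
[0.00046313 0.01288176] 0.04833115433428856 [ 0.04696972  0.01051688 -0.52845444] [-0.02750837 -0.02011519 -0.01094373]
```

```bash
python3 -m handwheel '[{"delta_pos":[0.05,0,0],"spin":0,"jaw":-1},{"delta_pos":[0.1,0,0],"spin":0,"jaw":-1},{"delta_pos":[0.15,0,0],"spin":0,"jaw":-1},{"delta_pos":[0.19,0,0],"spin":0,"jaw":-1}]'
python3 -m handwheel '[{"delta_pos":[0.03,0,0],"spin":0,"jaw":-1},{"delta_pos":[0.04,0,0],"spin":0,"jaw":-1}]'
python3 -m handwheel '[{"delta_pos":[0.02,0,0],"spin":0,"jaw":-1},{"delta_pos":[0.02,0,0],"spin":0,"jaw":-1}]'
```

```text
t: 13.3
tcp_pos: [0.5759, 0.0131, 0.0435]
tcp_rot: [1.07, 1.292, -1.07]
force: [0.7, -0.4, -0.7]
width: 0.0087
t: 13.55
tcp_pos: [0.5759, 0.0131, 0.0426]
tcp_rot: [1.07, 1.292, -1.07]
force: [0.3, 0.5, -0.9]
width: 0.0088
t: 13.8
tcp_pos: [0.5759, 0.0131, 0.0421]
tcp_rot: [1.07, 1.292, -1.07]
force: [-0.2, 0.5, -0.9]
width: 0.0087
```

```bash
python3 -m handwheel '[{"delta_pos":[0.02,0,0],"spin":0,"jaw":-1},{"delta_pos":[0.02,0,0],"spin":0,"jaw":-1}]'
python3 -m handwheel '[{"delta_pos":[0.015,0,0],"spin":0,"jaw":-1},{"delta_pos":[0.015,0,0],"spin":0,"jaw":-1}]'
```

```text
t: 14.05
tcp_pos: [0.5759, 0.0131, 0.042]
tcp_rot: [1.07, 1.292, -1.07]
force: [-1.8, -0.3, 4.9]
width: 0.0088
t: 14.3
tcp_pos: [0.576, 0.0131, 0.042]
tcp_rot: [1.07, 1.292, -1.07]
force: [-5.5, 0.3, 8.9]
width: 0.0087
```

Flange seats at TCP z = 0.042, as computed, with 9 N. Next is the quarter turn in stages, watching the force.

```bash
python3 -m handwheel '[{"delta_pos":[-0.01,0,0],"spin":1,"jaw":-1},{"delta_pos":[-0.01,0,0],"spin":2,"jaw":-1},{"delta_pos":[-0.01,0,0],"spin":3,"jaw":-1}]'
python3 - <<'E'
from h import *
s,R=state();print(w2d(s['tcp_pos']),s['tcp_pos'][2],w2d(s['force'][:2]+DECK[:2]),s['force'],s['moment'],np.degrees(yaw(R)-DECK[2]))
E
```

```text
t: 14.68
tcp_pos: [0.5763, 0.0131, 0.042]
tcp_rot: [1.305, 1.144, -1.303]
force: [-0.9, 0.2, 3.5]
width: 0.009
[0.00087473 0.01278371] 0.042033112445584886 [-0.8888886   0.36789279] [-0.94184658  0.19594145  3.45174588] [-0.01038     0.03904164  0.00361714] -18.189249070017667
```

```bash
python3 -m handwheel '[{"delta_pos":[0,0,0],"spin":1.2,"jaw":-1},{"delta_pos":[0,0,0],"spin":2.4,"jaw":-1},{"delta_pos":[0,0,0],"spin":3.6,"jaw":-1}]'
python3 -m handwheel '[{"delta_pos":[0,0,0],"spin":1.2,"jaw":-1},{"delta_pos":[0,0,0],"spin":2.4,"jaw":-1},{"delta_pos":[0,0,0],"spin":3.6,"jaw":-1}]'
python3 - <<'E'
from h import *
s,R=state();print(w2d(s['tcp_pos']),s['tcp_pos'][2],s['force'],s['moment'],np.degrees(yaw(R)-DECK[2]))
E
```

```text
t: 15.05
tcp_pos: [0.5763, 0.0131, 0.042]
tcp_rot: [1.573, 0.924, -1.571]
force: [0.9, 0.2, 4.0]
width: 0.0088
t: 15.42
tcp_pos: [0.5764, 0.013, 0.042]
tcp_rot: [1.826, 0.651, -1.823]
force: [0.0, 0.3, 4.6]
width: 0.0087
[0.00089809 0.01275492] 0.04204870359776777 [0.04730869 0.27006492 4.57301216] [0.03838844 0.1082449  0.02803448] -61.42808728604221
```

```bash
python3 -m handwheel '[{"delta_pos":[0,0,0],"spin":1.2,"jaw":-1},{"delta_pos":[0,0,0],"spin":2.4,"jaw":-1},{"delta_pos":[0,0,0],"spin":3.6,"jaw":-1}]'
python3 -m handwheel '[{"delta_pos":[0,0,0],"spin":1.2,"jaw":-1},{"delta_pos":[0,0,0],"spin":1.2,"jaw":-1}]'
python3 - <<'E'
from h import *
s,R=state();print(w2d(s['tcp_pos']),s['tcp_pos'][2],s['force'],s['moment'],np.degrees(yaw(R)-DECK[2]))
E
```

```text
t: 15.8
tcp_pos: [0.5764, 0.0131, 0.042]
tcp_rot: [2.056, 0.32, -2.053]
force: [0.4, 0.6, 4.5]
width: 0.0089
t: 16.05
tcp_pos: [0.5763, 0.0131, 0.042]
tcp_rot: [2.124, 0.2, -2.121]
force: [-0.2, -0.8, 5.8]
width: 0.0091
[0.00088593 0.01276719] 0.04203684507476635 [-0.20659219 -0.75603035  5.7721398 ] [-0.02450756 -0.06271009 -0.05308199] -89.9526127368021
```

```bash
python3 -m handwheel '[{"delta_pos":[-0.01,0,0],"spin":0,"jaw":-0.6},{"delta_pos":[-0.01,0,0],"spin":0,"jaw":-0.2},{"delta_pos":[-0.01,0,0],"spin":0,"jaw":-0.2}]'
python3 -m handwheel '[{"delta_pos":[-0.6,0,0],"spin":0,"jaw":-0.2},{"delta_pos":[-2,0,0],"spin":0,"jaw":-0.2},{"delta_pos":[-3.5,0,0],"spin":0,"jaw":-0.2},{"delta_pos":[-3.5,0,0],"spin":0,"jaw":-0.2}]'
python3 - <<'E'
from h import *
s,R=state();print(s['force'],s['tcp_pos'])
c=manip.camera_info('wrist');im=manip.snapshot('wrist');cv2.imwrite('pics/w7f.png',im)
import pickle;pickle.dump(c,open('w7.pkl','wb'))
im=manip.snapshot('scene');crop(im,210,150,130,110,5,'s7.png')
E
```

```text
t: 16.42
tcp_pos: [0.5758, 0.0131, 0.0416]
tcp_rot: [2.122, 0.2, -2.123]
force: [0.7, -0.0, 0.3]
width: 0.034
t: 16.92
tcp_pos: [0.5773, 0.0131, 0.1332]
tcp_rot: [2.129, 0.199, -2.116]
force: [-1.0, 0.0, 0.2]
width: 0.0337
[-0.95078595  0.03582489  0.19465161] [0.57729546 0.01308946 0.13324174]
```

View pics/w7f.png

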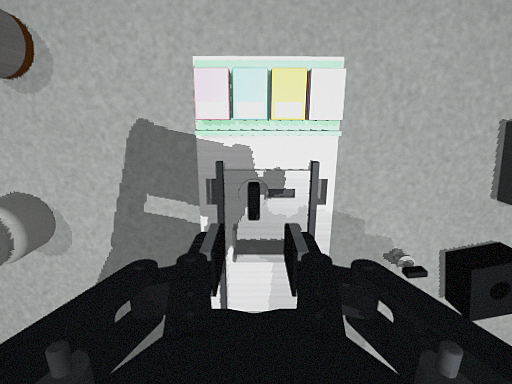

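View pics/s7.png

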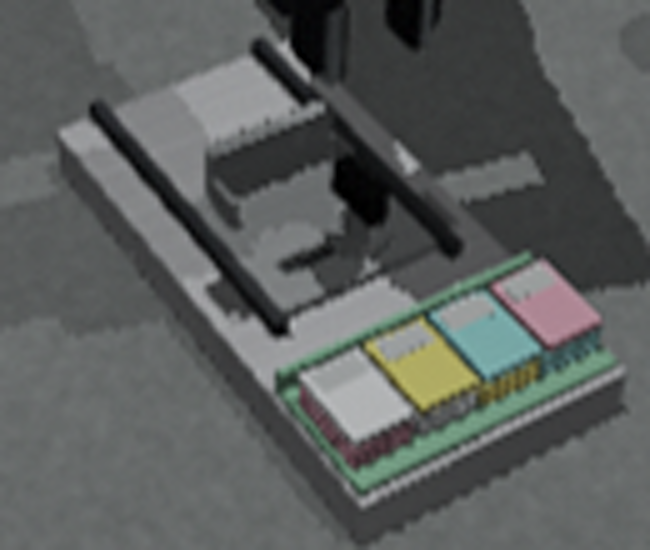

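```bash
python3 - <<'E'
from h import *
import pickle
im=cv2.imread('pics/w7f.png');crop(im,200,155,130,80,6,'w7a.png')
c=pickle.load(open('w7.pkl','rb'))
for n,X in {'bar top +x':d2w(.0155,.0125,.067),'bar top -x':d2w(-.0145,.0125,.067),'plate front':d2w(.022,0,.031),'slot end -y':d2w(0.0003,-.0265,.031)}.items(): print(n,((w2px(c,X)[0]-[200,155])*6+2.5).round())
E
```

```text
bar top +x [321. 186.]
bar top -x [320. 396.]
plate front [402.  90.]
slot end -y [568. 226.]
```

View pics/w7a.png

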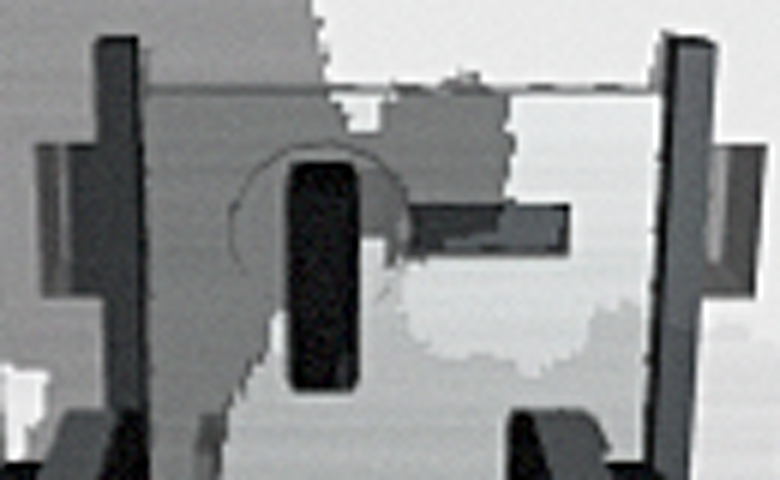

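The bar at crop (322,277) lies square across the slot. The plate edge at row 90 matches the predicted home position, and the flange lies flat. Handing in.

```bash
python3 - <<'E'
from rig import manip
print(manip.close_job())
E
```

```text
the job is handed in; nothing more can be done
None
```

The bracket is home, and the thumbscrew is through its slot and the nut, locked with a quarter turn and released. I handed the job in at about 17 s of the 72 s allowed.

- **Bracket:** I pushed it by the fence to its hard stop, where the wrist force reached about 31 N. That force was on the bracket, before I had picked up the screw. In the last wrist picture the plate's front edge is exactly where home should put it.
- **Nut:** I found its slot in the wrist pictures at about y = +12 mm, also visible through the bracket's slot. The screw went down through both slots with no contact force, so I did not have to search for the nut.
- **Seating and lock:** The flange landed at the computed height with about 10 N in total, the highest force read while the screw was in place. The tool turned 90.0°, and the picture shows the grip bar square across the slot. I did not tug on the screw to test the lock.
- **Release:** The gripper is open and clear, and it never touched the other things on the bench.

Two things did not go cleanly. One move was refused whole because of a typing slip, with no effect. The cameras also disagreed by 1–2 mm on the nut's position, so I placed the screw relative to the slot in the wrist view.

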